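Stamp the bearing in the guarded press

ROBOT

A 6-joint arm with a two-finger parallel gripper is mounted at the origin on a cart in front of the work surface, level with it; the furniture and walls round the work are solid. World frame = base frame: x ahead of the robot, y to its left, z up, the work surface at z = 0. Lengths are in mm, angles in rad, forces in N, time in s.
With the tool pointing down it reaches from about 300 to 775 mm from the base axis. Payload 14.6 kg.
Tool frame: the origin (TCP) lies on the centre line of the jaws, within the pads' length; the fingertips stand 22 mm ahead of it and the grasp point (between the pads) lies 3 mm ahead of it (manip.tcp_to_tips is the distance from the TCP to the fingertips, in mm); z points along the fingers, y is the direction in which the jaws open and shut (so a half turn about z gives the same grasp; the last joint's range is limited). The gripper opens to 94 mm and grips with 3 to 60 N. Pads are 16 mm wide; open, the fingers measure 119 mm over their backs; the gripper's body (75 mm by 177 mm) begins 78 mm behind the grasp point.
Start: joints at [-1.387, 0.3, 1.521, -0, 1.321, -0.067], TCP at [136.492, -532.785, 227.446] pointing down, gripper open.
Joint ranges: [-3.03, 3.03], [-0.79, 2.21], [0.23, 2.52], [-1.04, 4.18], [0, 3.07], [-2.55, 2.55]. Speed limits (rad/s): [2.22, 2.22, 2.57, 3.14, 3.14, 3.14].

INTERFACE

Orientations are given as [roll, pitch, yaw] about the fixed x, y, z axes, in that order (R = Rz(yaw) Ry(pitch) Rx(roll)).
In Python, from cell import manip, vision, workorder gives the robot as it stands.
- The arm moves only by the tool carry_out, never from a script. Its argument "deltas" is a list of rows, each a list of 3 entries, a list of its own where there are three numbers: the shift along the tool's x, y, z in cm, then the turn about the tool's z in degrees, then the opening, from 0 (shut) to 1 (fully open). A call has 1 to 20 rows; each row shifts and turns the commanded pose from where the row before left it, along the tool's axes as they then stand; what a row does not reach is not made up. A row lasts 1/12 s, in which the tool goes at most 41.7 mm and 7.16 degrees, less where a joint would pass 70% of its speed; a pose out of reach is approached as far as the arm can. A call with a gripper value outside its range is refused whole. The fingers move at their own pace and stop on an object; "grip_force" is the grip in N (left out, the last holds). Time passes only in rows, so rows that do not move let the fingers close. It gives the time, the measured TCP pose, the force and the opening at its end, in the units of the state.
- manip.read_state(): the state, without advancing time (a new reading comes with each control period).
- vision.camera(name): name is "scene" or "top" or "wrist"; returns (picture, depth): 384x512x3 uint8, red, green, blue; 384x512 float32, mm along the optical axis (not along the pixel's ray), 0 where there is no reading.
- vision.calibration(name): a dict with "mtx" (3x3 intrinsics, pixels), "eye" and "orientation" of the camera in the world. Camera axes: x right, y down, z forward; pixel columns grow to the right and rows downward; lengths in mm; the calibration is good to about 2 mm. A picture is of the moment at which its call begins: read the wrist's pose just before it. calibration takes no time and is no camera call; for the wrist camera it gives the pose at the moment of the call.
- workorder.sign_off(): hands the job in, once; it reports no verdict.
The state is a dict: "clock": time; "joints": joint angles; "qd": joint speeds; "effort": joint torques, N m; "eef_pos": TCP position; "eef_rot": TCP orientation; "wrist_force": force on the tool from outside, world axes, zero at the start; "moment": the same for the moment, N m; "finger_gap": finger opening in mm.
Only numpy, scipy, OpenCV 4.12 (cv2) and the standard library are available. Lean on these libraries where they do the work, as an engineer would, in place of code of your own. Each camera call takes 0.05 s, during which the arm holds its last target.

TASK

Stamp the bearing: push the sled by its blue end plate along the channel until it is fully home in the press, then reach down through the window of the yellow guard, press the red lever right down, hold it down for about two seconds, and let it spring back up and come clear. Do not touch the yellow guard or its clear panels at all, do not lift the sled or the bearing, and leave the other things on the bench where they are.

Things in the scene. Friction and masses are not known exactly. Their poses are not given: they have to be found in the camera images.
- press: Grey marking press bolted to the bench (fixed; its place and yaw vary). Base 184 mm (x) by 150 mm (y), 12 mm thick. Origin: underside of the base on the bench, straight below the stamping ram. x points from the press front (the side facing the robot) to its back, y to its left, z up. A slide channel runs along y through x=0, floor 12 mm above the bench, from an end stop inside the press out to y=+200 mm on the left.
- window (a point): Centre of the rectangular window in the yellow guard over the press, at the level of the guard's top (130 mm above the bench; 35 mm in front of the press origin). Axes as the press. The window is 94 mm along x by 110 mm along y; the guard's top sheet is 8 mm thick, lies level, and the whole guard with its posts and clear side panels fills x -92..92, y -75..75 mm of the press frame, up to 130 mm. The opening for the sled on the left side is 63 mm high.
- paddle (a point): Centre of the top face of the red lever paddle (36 mm along x, 40 mm along y), below the middle of the window. About 110 mm above the bench with the lever up (20 mm below the top of the guard), about 80 mm when right down; it moves on an arc of radius 105 mm about a level pivot along y, 105 mm behind it and 85 mm above the bench. Its top face slopes up toward the front by 0.2 rad when up and down toward the front by 0.1 rad when pressed.
- lever (a joint): Lever angle in rad: 0 = up (held there by a spring), 0.30 = right down on its stop. It takes about 3 N at the paddle to start and about 8 N at the bottom; it springs back up when released. It drives the ram above the bearing.
- sled: Loose aluminium sled, 44 mm wide (x), 8 mm thick, lying in the channel (3 mm side play in all), mass about 0.35 kg. Origin: its underside, straight below the bearing's place; axes as the press. It is fully home against the end stop when its origin is at y=0 of the press frame; it starts 35 to 70 mm out to the left (+y). Sliding it takes about 2 to 5 N.
- push_face (a point): Centre of the outer (left, +y) face of the blue upright push plate at the sled's outer end: 172 mm from the sled's origin along +y, 42 mm above the bench. The plate is 44 mm wide, 12 mm thick, its top edge 62 mm above the bench. Push here along -y of the press to drive the sled home.
- bearing: Ball bearing, 40 mm across, 15 mm high, standing loose in its place on the sled between four low corner stops. Origin: centre of its underside.
- brown_tape: Bystander: roll of brown tape, 100 mm across, 48 mm high, behind the press.
- orange_screwdriver: Bystander: screwdriver with orange handle, 202 mm long, right of the press.
- black_marker: Bystander: black marker, 135 mm long, right of the press.
- small_box: Bystander: small white product carton, 46 x 50 x 85 mm, behind the press.
- fitting: Bystander: brass pipe fitting, 24 x 28 x 46 mm, standing left of the tape dispenser, behind the sled.
Things that resemble listed ones, but are neither listed nor needed, are in the scene too. What is shaped like the bearing but orange or turquoise is not meant.

How it is judged:
By the outcome, as a careful person would: the job done as asked, in the order asked, and still so for the second after the job is handed in, with the robot touching nothing.
It also fails if it takes over 54 s, if anything falls off the work surface, if the arm or the gripper's body presses on something with over 40 N, if the wrist force passes 120 N, or if a joint passes its speed limit or range.

## Working session

There is one attempt and no reset: what is moved stays moved. The work goes in short steps, Python scripts to look and compute and a tool call to move; the robot and the scene stay as the last step left them, time stands still between calls to the robot, and variables do not carry over. Pictures are saved under pics/ and viewed, and the job is handed in when it is done.

Besides the shell and the picture viewer there is one more tool, called after "Request:" in YAML: its name, and indented under it one key for each argument. carry_out: Moves the arm, as the interface text tells. Its arguments: {"type":"object","properties":{"deltas":{"type":"array","items":{"type":"array"}},"grip_force":{"type":"number"}},"required":["deltas"]}

```bash
mkdir -p pics; ls; python3 - <<'E'
from cell import manip, vision, workorder
import cv2,numpy as np
print(manip.read_state())
for n in("scene","top"):
    p,d=vision.camera(n); cv2.imwrite(f"pics/{n}0.png",cv2.cvtColor(p,cv2.COLOR_RGB2BGR)); np.savez(f"{n}0.npz",p=p,d=d,**{k:np.array(v) for k,v in vision.calibration(n).items()})
    print(n,vision.calibration(n))
E
```

```text
pics
{'clock': 0.0, 'joints': array([-1.38659634e+00,  3.00457506e-01,  1.52157406e+00,  1.52776179e-05,
        1.32069656e+00, -6.66150728e-02]), 'qd': array([-1.14889953e-03, -1.95861913e-03,  9.86755256e-05, -1.35826931e-03,
       -3.67875247e-05,  2.85863775e-04]), 'effort': array([ 9.70179208e-04, -5.31800723e+01, -3.52735341e+01,  7.08681252e-02,
        2.43313605e-02, -8.54640280e-05]), 'eef_pos': array([ 136.45624532, -532.56216473,  226.89674413]), 'eef_rot': array([-3.14046069e+00, -9.03486822e-05,  2.50811222e-01]), 'wrist_force': array([-0.07745021, -0.7316917 , -1.14162965]), 'moment': array([-0.0001214 , -0.04113891, -0.0050578 ]), 'finger_gap': 93.93493348272753}
scene {'mtx': array([[471.30956011,   0.        , 263.91712346],
       [  0.        , 471.30956011, 186.93873057],
       [  0.        ,   0.        ,   1.        ]]), 'eye': array([ 69.80270104, 271.60281399, 921.62427783]), 'orientation': array([-2.4146417 ,  0.00620554, -2.44324693])}
top {'mtx': array([[395.61423781,   0.        , 251.7405479 ],
       [  0.        , 395.61423781, 186.56281234],
       [  0.        ,   0.        ,   1.        ]]), 'eye': array([ 385.78548406, -255.69230902, 1071.36988678]), 'orientation': array([-3.01329058, -0.01708081, -1.5505688 ])}
```

View pics/scene0.png

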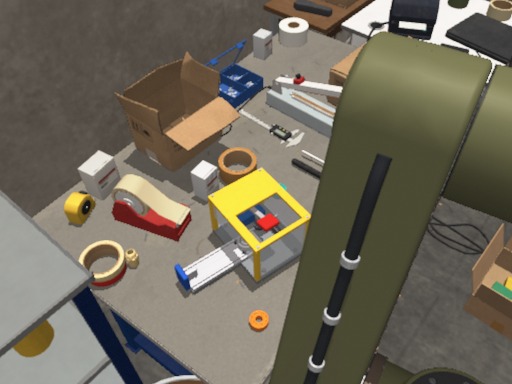

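View pics/top0.png

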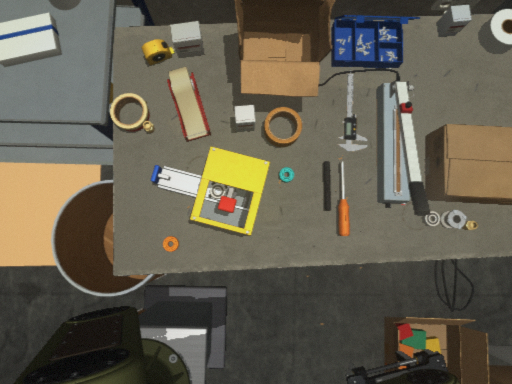

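The top view shows the yellow guard at about (231,190), the red paddle at (227,205) and the blue plate at (155,173). Lookalikes: the orange ring (170,243), the turquoise ring (287,174), blue organiser (367,42), red stapler/dispenser (190,105) and red arm end (404,97). None of them is the target. Next is a close crop.

```bash
python3 - <<'E'
import cv2
a=cv2.imread("pics/top0.png")[135:250,140:285]
cv2.imwrite("pics/c1.png",cv2.resize(a,None,fx=5,fy=5,interpolation=cv2.INTER_CUBIC))
a=cv2.imread("pics/scene0.png")[160:300,165:325]
cv2.imwrite("pics/c2.png",cv2.resize(a,None,fx=4,fy=4,interpolation=cv2.INTER_CUBIC))
E
```

```text
(no output)
```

View pics/c1.png

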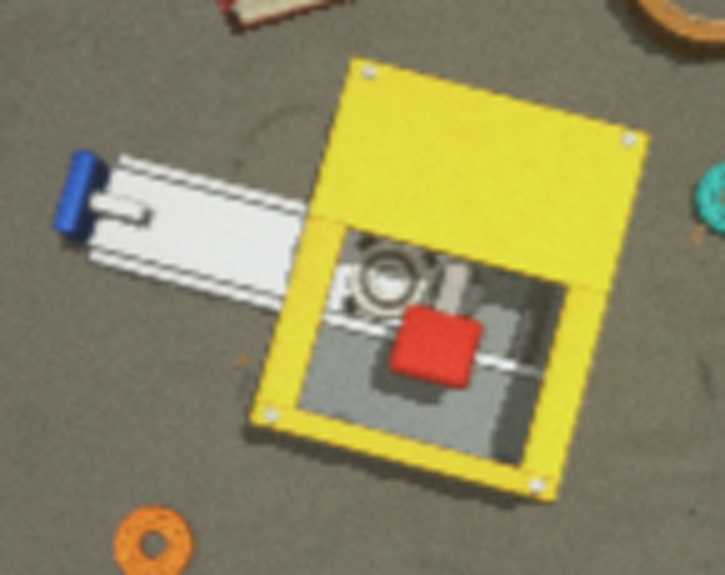

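View pics/c2.png

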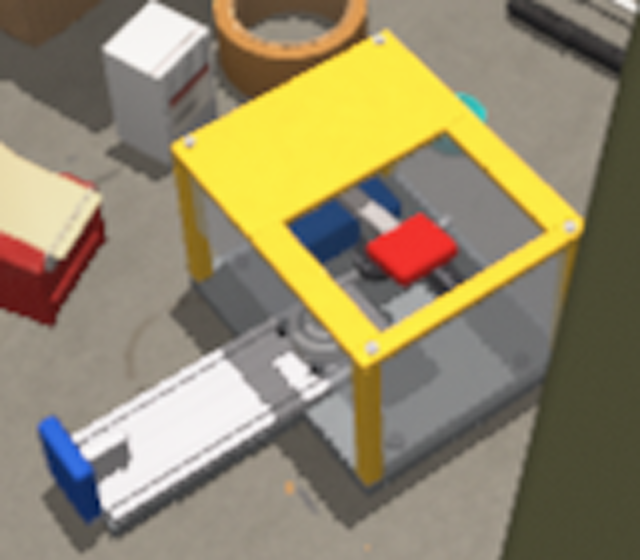

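```bash
cat > h.py <<'E'
import numpy as np
from scipy.spatial.transform import Rotation as R
def load(n): return np.load(n+"0.npz")
def pix2plane(c,uv,z):
    uv=np.atleast_2d(uv).astype(float)
    r=np.c_[uv,np.ones(len(uv))]@np.linalg.inv(c['mtx']).T
    r=r@R.from_euler('xyz',c['orientation']).as_matrix().T
    return c['eye']+r*((z-c['eye'][2])/r[:,2])[:,None]
def proj(c,P):
    q=(np.atleast_2d(P)-c['eye'])@R.from_euler('xyz',c['orientation']).as_matrix()
    q=q@c['mtx'].T
    return q[:,:2]/q[:,2:]
def press2w(p,P):
    x,y,a=p; P=np.atleast_2d(P).astype(float); c,s=np.cos(a),np.sin(a)
    return np.c_[x+c*P[:,0]-s*P[:,1], y+s*P[:,0]+c*P[:,1], P[:,2]]
E
python3 - <<'E'
from h import *
from scipy.optimize import least_squares
t=load('top');s=load('scene')
T=np.array([[352,58],[650,133],[555,500],[250,420],[348,226],[568,286],[522,465],[298,408]])/5.+[140,135]-.4
S=np.array([[172,150],[384,30],[582,225],[370,365],[285,222],[446,132],[548,230],[386,330]])/4.+[165,160]-.375
P=np.array([[92,75],[92,-75],[-92,-75],[-92,75],[12,55],[12,-55],[-82,-55],[-82,55]]);P=np.c_[P,np.full(8,130)]
f=lambda p:np.r_[(proj(t,press2w(p,P))-T).ravel(),(proj(s,press2w(p,P))-S).ravel()]
r=least_squares(f,[400,-300,-.2]);print(r.x);print(r.fun.reshape(2,8,2).round(1))
for g,n in((lambda p:f(p)[:16],'top'),(lambda p:f(p)[16:],'scene')):
    print(n,least_squares(g,r.x).x)
p=r.x
# push plate top outer corners at z=62 (top crop)
Q=pix2plane(t,np.array([[75,150],[53,232]])/5.+[140,135]-.4,62); print('outer top edge w',Q)
Q2=pix2plane(s,np.array([[40,424],[88,520]])/4.+[165,160]-.375,62);print(Q2)
c,sn=np.cos(p[2]),np.sin(p[2])
for q in (Q,Q2):
  d=q[:,:2]-p[:2];print('press',np.c_[d@[c,sn],d@[-sn,c]])
b=pix2plane(t,np.array([[388,280]])/5.+[140,135]-.4,12+8+15)[0];d=b[:2]-p[:2];print('bearing',d@[c,sn],d@[-sn,c])
pd=pix2plane(t,np.array([[437,345]])/5.+[140,135]-.4,110)[0];d=pd[:2]-p[:2];print('paddle',d@[c,sn],d@[-sn,c])
# depth check
for n,cam in(('top',t),('scene',s)):
  uv=proj(cam,press2w(p,[[50,0,130],[-35,0,110]])).round().astype(int);print(n,uv,[cam['d'][v,u] for u,v in uv])
E
```

```text
[ 4.99399423e+02 -2.16387202e+02 -2.27168566e-01]
[[[-0.8 -0.8]
  [-0.5 -0.7]
  [-0.1  0.1]
  [-0.5  0.5]
  [-0.5 -0.8]
  [-0.1 -1.5]
  [-0.6  0.9]
  [-0.8  0.8]]

 [[-0.5 -1.3]
  [ 0.8 -0.8]
  [ 3.  -0.2]
  [-0.7  0.5]
  [-0.7 -0.9]
  [-0.4 -1.9]
  [ 1.3  0.1]
  [ 0.3  1. ]]]
top [ 4.98967898e+02 -2.17685103e+02 -2.33238775e-01]
scene [ 4.99549346e+02 -2.15056436e+02 -2.20685980e-01]
outer top edge w [[567.85578076 -18.49717435  62.        ]
 [524.89160329  -9.45648014  62.        ]]
[[567.61760905 -17.5309833   62.        ]
 [506.35844261   5.9556849   62.        ]]
press [[ 22.12883541 208.22355943]
 [-21.76764899 207.35559915]]
press [[ 21.67917751 209.11128612]
 [-43.29577942 218.19776111]]
bearing -0.732762702969877 37.25594507701956
paddle -32.978539399863635 -1.2993881334011168
top [[235 169]
 [226 204]] [np.float32(952.9613), np.float32(959.95465)]
scene [[246 192]
 [269 221]] [np.float32(1048.3759), np.float32(1016.94275)]
```

```bash
python3 - <<'E'
from h import *
t=load('top');s=load('scene')
def pt(c,u,v):
    z=c['d'][v,u]; r=np.array([u,v,1])@np.linalg.inv(c['mtx']).T*z
    return (c['eye']+R.from_euler('xyz',c['orientation']).as_matrix()@r).round()
for u,v in [(60,100),(105,60),(100,130),(50,210),(149,127),(130,110),(190,100),(245,115),(160,50),(155,173),(120,180),(180,180),(227,205),(105,215),(105,45),(60,185)]: print('t',u,v,pt(t,u,v))
for u,v in [(30,270),(80,275),(100,340),(132,258),(150,200),(160,215)]: print('s',u,v,pt(s,u,v))
p=(499.3,-217,-.23)
print(press2w(p,[[0,250,0],[0,216,0],[0,180,0],[-33,0,0],[-35,0,0]]).round(1))
E
```

```text
t 60 100 [728. 229.  80.]
t 105 60 [837. 119.  86.]
t 100 130 [677. 158. -18.]
t 50 210 [ 496.  661. -798.]
t 149 127 [673.   6.  41.]
t 130 110 [732.  73.  -2.]
t 190 100 [ 729. -109.  101.]
t 245 115 [ 699. -249.   84.]
t 160 50 [882. -16.  58.]
t 155 173 [546. -21.  65.]
t 120 180 [534.  88.   0.]
t 180 180 [536. -78.  17.]
t 227 205 [ 463. -210.  114.]
t 105 215 [ 473.  373. -712.]
t 105 45 [881. 124.  80.]
t 60 185 [ 615.  625. -800.]
s 30 270 [776. 188.  85.]
s 80 275 [691. 128.  78.]
s 100 340 [ 680.  164. -160.]
s 132 258 [673.  20.  32.]
s 150 200 [719. -89.  98.]
s 160 215 [ 726. -108.   19.]
[[ 556.3   26.4    0. ]
 [ 548.5   -6.7    0. ]
 [ 540.3  -41.7    0. ]
 [ 467.2 -209.5    0. ]
 [ 465.2 -209.     0. ]]
```

Request:
carry_out:
  deltas:
    - [[0, 0, 0], -6.94, 0]
    - [[0, 0, 0], -6.94, 0]
    - [[0, 0, 0], -6.94, 0]
    - [[0, 0, 0], -6.94, 0]
    - [[0, 0, 0], -6.94, 0]
    - [[0, 0, 0], -6.94, 0]
    - [[0, 0, 0], -6.94, 0]
    - [[0, 0, 0], -6.94, 0]
    - [[0, 0, 0], -6.94, 0]
    - [[0, 0, 0], 0, 0]
  grip_force: 20

```text
clock: 0.93
eef_pos: [136.5, -532.7, 227.1]
eef_rot: [-3.141, -0.001, 1.347]
wrist_force: [-0.2, 0.4, 0.3]
finger_gap: 31.0
```

Request:
carry_out:
  deltas:
    - [[1.6, 0.7, 0], 0, 0]
    - [[3.2, 1.4, 0], 0, 0]
    - [[3.2, 1.4, 0], 0, 0]
    - [[3.2, 1.4, 0], 0, 0]
    - [[3.2, 1.4, 0], 0, 0]
    - [[3.2, 1.4, 0], 0, 0]
    - [[3.2, 1.4, 0], 0, 0]
    - [[3.2, 1.4, 0], 0, 0]
    - [[3.2, 1.4, 0], 0, 0]
    - [[3.2, 1.4, 0], 0, 0]
    - [[3.2, 1.4, 0], 0, 0]
    - [[3.2, 1.4, 0], 0, 0]
    - [[3.2, 1.4, 0], 0, 0]
    - [[3.2, 1.4, 0], 0, 0]
    - [[3.2, 1.4, 0], 0, 0]
    - [[3.2, 1.4, 0], 0, 0]
    - [[3.2, 1.4, 0], 0, 0]
    - [[3.2, 1.4, 0], 0, 0]
    - [[3.2, 1.4, 0], 0, 0]
    - [[3.2, 1.4, 0], 0, 0]

```text
clock: 2.6
eef_pos: [545.2, 14.3, 227.3]
eef_rot: [-3.141, 0.0, 1.336]
wrist_force: [-0.7, -0.8, 0.4]
finger_gap: 0.1
```

Request:
carry_out:
  deltas:
    - [[1.6, 1.4, 0], 0, 0]
    - [[0, 0, 0], 0, 0]
    - [[0, 0, 0], 0, 0]

```text
clock: 2.85
eef_pos: [561.8, 25.5, 226.7]
eef_rot: [-3.14, 0.0, 1.339]
wrist_force: [-0.6, -0.4, 0.2]
finger_gap: 0.3
```

```bash
python3 - <<'E'
from cell import manip, vision
import cv2,numpy as np
from h import *
for n in("top","wrist"):
    cal=vision.calibration(n);p,d=vision.camera(n); cv2.imwrite(f"pics/{n}1.png",cv2.cvtColor(p,cv2.COLOR_RGB2BGR)); np.savez(f"{n}1.npz",p=p,d=d,**{k:np.array(v) for k,v in cal.items()})
s=manip.read_state();print(s);print(cal)
E
```

```text
{'clock': 2.95, 'joints': array([-2.16618879e-02,  3.26667885e-01,  1.48639795e+00, -1.08167488e-04,
        1.32913837e+00,  2.10781270e-01]), 'qd': array([-0.00985155, -0.01317903,  0.0022101 , -0.00099454, -0.00169062,
       -0.00950683]), 'effort': array([ 9.25892182e-01, -5.39354825e+01, -3.57296312e+01,  9.87913879e-02,
       -8.67116178e-03,  7.51574733e-02]), 'eef_pos': array([561.24873978,  24.42286061, 227.2683062 ]), 'eef_rot': array([-3.14101661e+00,  2.30636140e-04,  1.33837915e+00]), 'wrist_force': array([0.0372766 , 0.44110129, 1.10923188]), 'moment': array([-0.05363677, -0.09507243, -0.00584984]), 'finger_gap': 0.6598319400369621}
{'mtx': array([[345.47595201,   0.        , 254.8709592 ],
       [  0.        , 345.47595201, 191.25002767],
       [  0.        ,   0.        ,   1.        ]]), 'eye': array([579.17701439,  99.41311402, 384.17755773]), 'orientation': array([ 2.87603942e+00,  1.97886245e-03, -2.32247553e-01])}
```

View wrist.

```bash
python3 - <<'E'
import cv2
cv2.imwrite("pics/w1.png",cv2.resize(cv2.imread("pics/wrist1.png"),(768,576)))
E
```

```text
(no output)
```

View pics/w1.png

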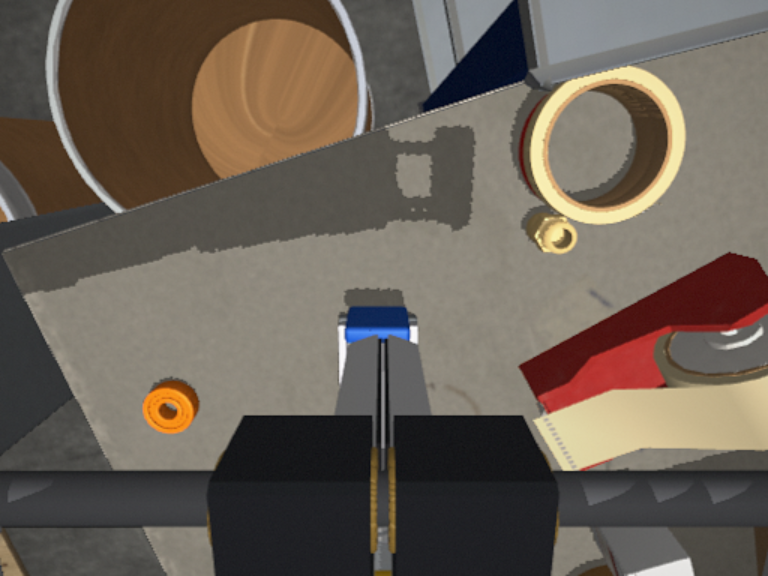

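View pics/top1.png

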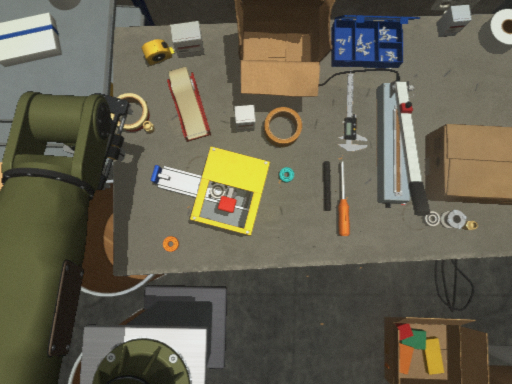

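Request:
carry_out:
  deltas:
    - [[0, -0.45, 1.3], 0, 0]
    - [[0, 0, 2], 0, 0]
    - [[0, 0, 2], 0, 0]
    - [[0, 0, 2], 0, 0]
    - [[0, 0, 2], 0, 0]
    - [[0, 0, 2], 0, 0]
    - [[0, 0, 2], 0, 0]
    - [[0, 0, 2], 0, 0]
    - [[0, 0, 1.5], 0, 0]
    - [[0, 0, 0.5], 0, 0]
    - [[0, 0, 0], 0, 0]
    - [[0, 0, 0], 0, 0]

```text
clock: 3.95
eef_pos: [557.5, 25.5, 55.3]
eef_rot: [3.141, -0.0, 1.34]
wrist_force: [0.3, 0.2, 0.1]
finger_gap: 0.6
```

```bash
python3 - <<'E'
from cell import manip, vision
import cv2,numpy as np
p,d=vision.camera("wrist"); cv2.imwrite("pics/w2.png",cv2.resize(cv2.cvtColor(p,cv2.COLOR_RGB2BGR)[120:330,150:360],None,fx=2.8,fy=2.8))
s=manip.read_state();print(s['clock'],s['eef_pos'],s['eef_rot'],s['wrist_force'])
E
```

```text
4.0 [557.79207177  25.66507359  55.67504493] [ 3.14005577e+00 -3.42173501e-04  1.34001734e+00] [-0.39482608  0.47168246  0.97989607]
```

View pics/w2.png

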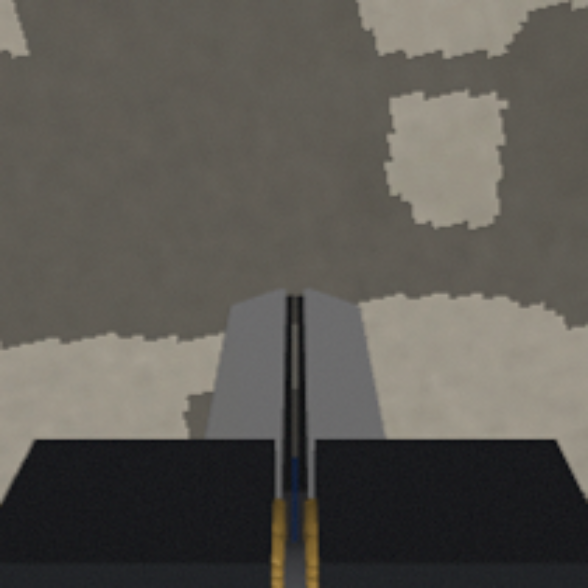

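The wrist view shows the shut fingers at about column 295, with blue visible behind them through the gap. They are centred on the plate with about 30 mm to go, so I'll push.

Request:
carry_out:
  deltas:
    - [[-0.5, 0, 0], 0, 0]
    - [[-0.7, 0, 0], 0, 0]
    - [[-0.7, 0, 0], 0, 0]
    - [[-0.5, 0, 0], 0, 0]
    - [[-0.3, 0, 0], 0, 0]
    - [[-0.2, 0, 0], 0, 0]
    - [[-0.2, 0, 0], 0, 0]
    - [[-0.2, 0, 0], 0, 0]
    - [[-0.2, 0, 0], 0, 0]
    - [[-0.2, 0, 0], 0, 0]
    - [[-0.2, 0, 0], 0, 0]
    - [[-0.2, 0, 0], 0, 0]
    - [[-0.2, 0, 0], 0, 0]

```text
clock: 5.08
eef_pos: [547.6, -16.0, 54.5]
eef_rot: [3.141, -0.0, 1.341]
wrist_force: [0.5, 2.7, 2.6]
finger_gap: 0.7
```

Request:
carry_out:
  deltas:
    - [[-0.25, 0, 0], 0, 0]
    - [[-0.25, 0, 0], 0, 0]
    - [[-0.25, 0, 0], 0, 0]
    - [[-0.25, 0, 0], 0, 0]
    - [[-0.2, 0, 0], 0, 0]

```text
clock: 5.5
eef_pos: [544.8, -27.9, 54.5]
eef_rot: [3.142, -0.0, 1.341]
wrist_force: [1.5, 3.3, 2.7]
finger_gap: 0.2
```

Request:
carry_out:
  deltas:
    - [[-0.2, 0, 0], 0, 0]
    - [[-0.2, 0, 0], 0, 0]
    - [[-0.2, 0, 0], 0, 0]
    - [[-0.2, 0, 0], 0, 0]
    - [[-0.15, 0, 0], 0, 0]

```text
clock: 5.92
eef_pos: [542.6, -37.0, 54.4]
eef_rot: [3.142, -0.0, 1.341]
wrist_force: [1.2, 2.8, 2.1]
finger_gap: 0.2
```

Request:
carry_out:
  deltas:
    - [[-0.1, 0, 0], 0, 0]
    - [[-0.1, 0, 0], 0, 0]
    - [[-0.1, 0, 0], 0, 0]

```text
clock: 6.17
eef_pos: [542.0, -39.8, 54.5]
eef_rot: [3.142, -0.0, 1.341]
wrist_force: [1.1, 3.6, 1.7]
finger_gap: 0.4
```

Request:
carry_out:
  deltas:
    - [[-0.1, 0, 0], 0, 0]
    - [[-0.1, 0, 0], 0, 0]

```text
clock: 6.33
eef_pos: [542.0, -40.2, 54.6]
eef_rot: [3.141, -0.003, 1.341]
wrist_force: [7.4, 23.0, 2.8]
finger_gap: 0.5
```

Request:
carry_out:
  deltas:
    - [[-0.1, 0, 0], 0, 0]

```text
clock: 6.42
eef_pos: [542.1, -40.4, 54.7]
eef_rot: [3.14, -0.004, 1.341]
wrist_force: [8.7, 29.5, 4.1]
finger_gap: 0.5
```

Request:
carry_out:
  deltas:
    - [[-0.1, 0, 0], 0, 0]

```text
clock: 6.5
eef_pos: [542.2, -40.5, 55.0]
eef_rot: [3.14, -0.005, 1.341]
wrist_force: [11.4, 37.4, 5.1]
finger_gap: 0.6
```

Firm stop at 37 N, TCP at press y about 182. That puts the face at about 173 against 172 expected. I'll back off and look.

Request:
carry_out:
  deltas:
    - [[0.2, 0, 0], 0, 0]
    - [[0.3, 0, 0], 0, 0]
    - [[0.5, 0, 0], 0, 0]
    - [[1, 0, 0], 0, 0]
    - [[1, 0, 0], 0, 0]
    - [[1, 0, 0], 0, 0]
    - [[0.5, 0, -0.5], 0, 0]
    - [[0, 0, -2], 0, 0]
    - [[0, 0, -2.5], 0, 0]
    - [[0, 0, -2.5], 0, 0]
    - [[0, 0, -2.5], 0, 0]
    - [[0, 0, -2.5], 0, 0]
    - [[0, 0, -2.5], 0, 0]
    - [[0, 0, -2.5], 0, 0]
    - [[0, 0, 0], 0, 0]

```text
clock: 7.75
eef_pos: [552.7, 0.5, 234.9]
eef_rot: [3.134, -0.001, 1.341]
wrist_force: [0.9, 1.2, 0.7]
finger_gap: 0.4
```

```bash
python3 - <<'E'
from cell import manip, vision
import cv2,numpy as np
s=manip.read_state();print(s['clock'],s['eef_pos'],s['eef_rot'],s['wrist_force'])
for n in("top","scene"):
  p,d=vision.camera(n);b=cv2.cvtColor(p,cv2.COLOR_RGB2BGR)
  b=b[135:250,140:285] if n=="top" else b[160:300,165:325]
  cv2.imwrite(f"pics/{n}2.png",cv2.resize(b,None,fx=5 if n=="top" else 4,fy=5 if n=="top" else 4,interpolation=cv2.INTER_CUBIC))
E
```

```text
7.75 [5.52747604e+02 5.35903165e-01 2.34880163e+02] [ 3.13423319e+00 -1.14603999e-03  1.34126790e+00] [0.87982742 1.16362863 0.74511909]
```

View pics/top2.png

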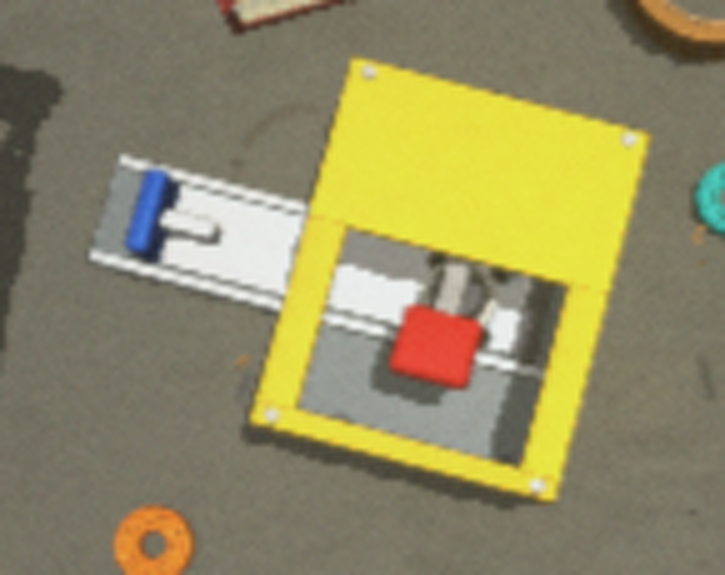

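View pics/scene2.png

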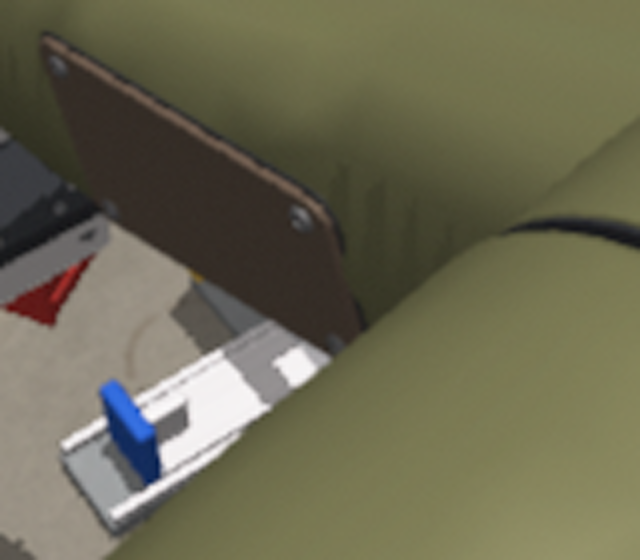

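The sled's blue plate now sits at (150,210) in the crop, about 39 mm further in. The bearing is under the ram at (465,285), and the paddle is unchanged at (437,345). Next I move over the paddle.

Request:
carry_out:
  deltas:
    - [[-1.2, -0.2, 0], 0, 0]
    - [[-2.4, -0.4, 0], 0, 0]
    - [[-2.4, -0.4, 0], 0, 0]
    - [[-2.4, -0.4, 0], 0, 0]
    - [[-2.4, -0.4, 0], 0, 0]
    - [[-2.4, -0.4, 0], 0, 0]
    - [[-2.4, -0.4, 0], 0, 0]
    - [[-2.4, -0.4, 0], 0, 0]
    - [[-2.4, -0.4, 0], 0, 0]
    - [[-2, -0.26, 0], 0, 0]
    - [[0, 0, 0], 0, 0]
    - [[0, 0, 0], 0, 0]
    - [[0, 0, 0], 0, 0]

```text
clock: 8.93
eef_pos: [464.4, -209.3, 228.7]
eef_rot: [-3.14, -0.0, 1.341]
wrist_force: [-0.1, -0.2, 0.0]
finger_gap: 0.6
```

```bash
python3 - <<'E'
from cell import manip, vision
import cv2,numpy as np
s=manip.read_state();print(s['clock'],s['eef_pos'],s['eef_rot'],s['wrist_force'])
c=vision.calibration("wrist")
p,d=vision.camera("wrist");b=cv2.cvtColor(p,cv2.COLOR_RGB2BGR)
np.savez("wr0.npz",p=p,d=d,**{k:np.array(v) for k,v in c.items()})
cv2.imwrite(f"pics/w3.png",cv2.resize(b,(768,576),interpolation=cv2.INTER_CUBIC))
E
```

```text
8.9333 [ 464.36759902 -209.2639456   228.74906704] [-3.14035427e+00 -4.17071731e-04  1.34070495e+00] [-0.06582172 -0.1732591   0.02617669]
```

View pics/w3.png

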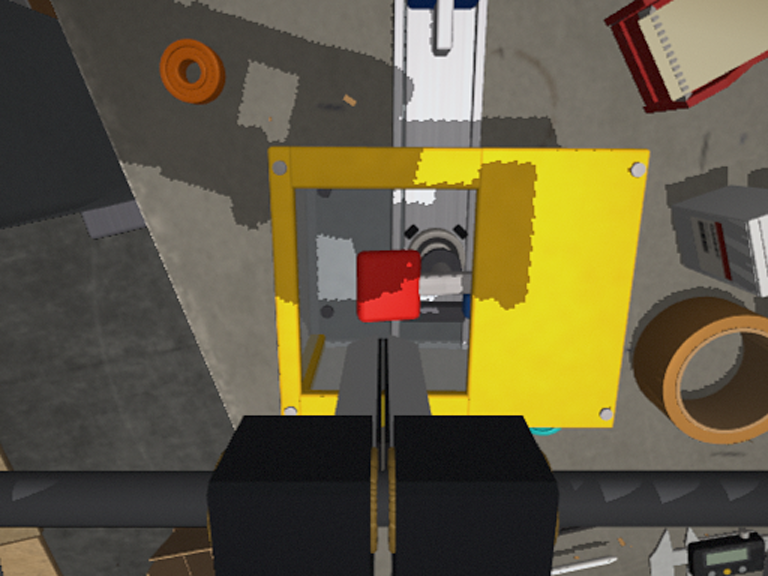

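```bash
python3 - <<'E'
from h import *
c=load('wr'); o=np.array([464.4,-209.3])
def q(u,z): return pix2plane(c,np.array(u)/1.5-.2,z)
W=q([(295,187),(479,187),(468,392),(302,392)],130);m=W.mean(0)
print(W.round(1),m); print('paddle',pt:=q([(389,287)],112)[0])
c_,s_=np.cos(1.341),np.sin(1.341)
for n,v in(('win',m),('pad',pt)):
  d=v[:2]-o;print(n,'tool xy mm',d@[c_,s_],d@[s_,-c_])
for v in W: d=v[:2]-o;print('corner tool',d@[c_,s_],d@[s_,-c_])
E
```

```text
[[ 435.6 -143.4  130. ]
 [ 522.8 -163.8  130. ]
 [ 497.2 -270.   130. ]
 [ 409.7 -249.6  130. ]] [ 466.32480876 -206.68737514  130.        ]
paddle [ 467.9021536  -207.68414764  112.        ]
win tool xy mm 2.9823777007490158 1.2791093145178853
pad tool xy mm 2.3710939187983744 3.042034238783998
corner tool 57.641119705438506 -43.029997792062815
corner tool 57.627940401370566 46.46321186374447
corner tool -51.63343695838612 45.792721372641346
corner tool -51.70611234542697 -44.109498186251436
```

Wrist view: red paddle at (389,287), window clear on all sides of the fingers by at least 30 mm. I'll descend.

Request:
carry_out:
  deltas:
    - [[0.2, 0.1, 0.9], 0, 0]
    - [[0, 0, 2], 0, 0]
    - [[0, 0, 2], 0, 0]
    - [[0, 0, 2], 0, 0]
    - [[0, 0, 1.5], 0, 0]
    - [[0, 0, 0.5], 0, 0]
    - [[0, 0, 0], 0, 0]

```text
clock: 9.57
eef_pos: [465.8, -207.0, 139.0]
eef_rot: [-3.139, -0.001, 1.342]
wrist_force: [-0.4, -0.3, 0.3]
finger_gap: 0.3
```

Request:
carry_out:
  deltas:
    - [[0, 0, 0.3], 0, 0]
    - [[0, 0, 0.3], 0, 0]
    - [[0, 0, 0.3], 0, 0]
    - [[0, 0, 0.3], 0, 0]
    - [[0, 0, 0.3], 0, 0]
    - [[0, 0, 0.3], 0, 0]

```text
clock: 10.07
eef_pos: [466.1, -207.9, 122.5]
eef_rot: [3.141, 0.0, 1.341]
wrist_force: [-1.9, 1.1, 4.2]
finger_gap: 0.4
```

Request:
carry_out:
  deltas:
    - [[0, 0, 0.3], 0, 0]
    - [[0, 0, 0.3], 0, 0]
    - [[0, 0, 0.3], 0, 0]
    - [[0, 0, 0.2], 0, 0]
    - [[0, 0, 0.2], 0, 0]

```text
clock: 10.48
eef_pos: [465.9, -207.8, 109.2]
eef_rot: [-3.141, -0.0, 1.341]
wrist_force: [-3.9, 1.2, 6.9]
finger_gap: 0.5
```

Request:
carry_out:
  deltas:
    - [[0, 0, 0.2], 0, 0]
    - [[0, 0, 0.2], 0, 0]
    - [[0, 0, 0.1], 0, 0]

```text
clock: 10.73
eef_pos: [465.9, -207.8, 104.2]
eef_rot: [-3.141, -0.0, 1.341]
wrist_force: [-4.0, 1.4, 6.4]
finger_gap: 0.4
```

Request:
carry_out:
  deltas:
    - [[0, 0, 0.1], 0, 0]
    - [[0, 0, 0.1], 0, 0]

```text
clock: 10.9
eef_pos: [466.0, -207.8, 102.5]
eef_rot: [-3.141, 0.0, 1.341]
wrist_force: [-6.1, 2.5, 14.4]
finger_gap: 0.5
```

Force is rising as the stop is reached. I'll press a little more, then hold.

Request:
carry_out:
  deltas:
    - [[0, 0, 0.1], 0, 0]
    - [[0, 0, 0], 0, 0]

```text
clock: 11.07
eef_pos: [466.0, -207.9, 102.2]
eef_rot: [-3.141, 0.0, 1.341]
wrist_force: [-9.2, 3.1, 18.7]
finger_gap: 0.3
```

Request:
carry_out:
  deltas:
    - [[0, 0, 0.05], 0, 0]
    - [[0, 0, 0], 0, 0]

```text
clock: 11.23
eef_pos: [466.0, -207.9, 102.1]
eef_rot: [3.141, 0.0, 1.341]
wrist_force: [-10.7, 4.2, 22.4]
finger_gap: 0.3
```

Request:
carry_out:
  deltas:
    - [[0, 0, 0], 0, 0]
    - [[0, 0, 0], 0, 0]
    - [[0, 0, 0], 0, 0]
    - [[0, 0, 0], 0, 0]
    - [[0, 0, 0], 0, 0]
    - [[0, 0, 0], 0, 0]
    - [[0, 0, 0], 0, 0]
    - [[0, 0, 0], 0, 0]
    - [[0, 0, 0], 0, 0]
    - [[0, 0, 0], 0, 0]
    - [[0, 0, 0], 0, 0]
    - [[0, 0, 0], 0, 0]
    - [[0, 0, 0], 0, 0]
    - [[0, 0, 0], 0, 0]
    - [[0, 0, 0], 0, 0]
    - [[0, 0, 0], 0, 0]
    - [[0, 0, 0], 0, 0]
    - [[0, 0, 0], 0, 0]
    - [[0, 0, 0], 0, 0]
    - [[0, 0, 0], 0, 0]

```text
clock: 12.9
eef_pos: [466.0, -207.9, 102.1]
eef_rot: [3.141, 0.0, 1.341]
wrist_force: [-10.6, 3.7, 21.9]
finger_gap: 0.5
```

```bash
python3 - <<'E'
from cell import manip, vision
import cv2
for n in("wrist","top"):
  p,d=vision.camera(n);b=cv2.cvtColor(p,cv2.COLOR_RGB2BGR)
  if n=="top": b=cv2.resize(b[135:250,140:285],None,fx=5,fy=5)
  cv2.imwrite(f"pics/{n}4.png",b)
s=manip.read_state();print(s['clock'],s['eef_pos'],s['wrist_force'])
E
```

```text
13.0 [ 466.03178968 -207.89629011  102.10379396] [-9.29828281  5.03012073 22.90589968]
```

View pics/wrist4.png

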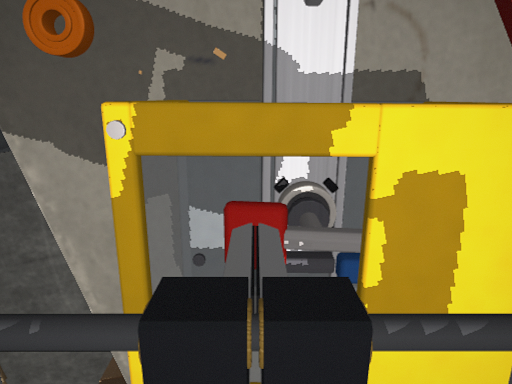

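The paddle is down at (255,225), with the fingers on it and clear of the window. I've held it about 2.1 s. Now a release straight up, slow at first.

Request:
carry_out:
  deltas:
    - [[0, 0, -0.4], 0, 0]
    - [[0, 0, -0.5], 0, 0]
    - [[0, 0, -0.5], 0, 0]
    - [[0, 0, -0.5], 0, 0]
    - [[0, 0, -0.6], 0, 0]
    - [[0, 0, -0.6], 0, 0]
    - [[0, 0, -0.8], 0, 0]
    - [[0, 0, -1], 0, 0]
    - [[0, 0, -1.5], 0, 0]
    - [[0, 0, -2], 0, 0]
    - [[0, 0, -2.5], 0, 0]
    - [[0, 0, -2.5], 0, 0]
    - [[0, 0, -2], 0, 0]
    - [[0, 0, 0], 0, 0]

```text
clock: 14.17
eef_pos: [466.9, -208.3, 259.4]
eef_rot: [3.136, 0.002, 1.341]
wrist_force: [0.5, -0.4, -0.2]
finger_gap: 0.3
```

Request:
carry_out:
  deltas:
    - [[2, 0, 0], 0, 0]
    - [[3, 0, 0], 0, 0]
    - [[3, 0, 0], 0, 0]
    - [[3, 0, 0], 0, 0]
    - [[3, 0, 0], 0, 0]
    - [[3, 0, 0], 0, 0]
    - [[3, 0, 0], 0, 0]
    - [[2, 0, 0], 0, 0]
    - [[0, 0, 0], 0, 0]
    - [[0, 0, 0], 0, 0]

```text
clock: 15.0
eef_pos: [515.9, 6.9, 254.4]
eef_rot: [-3.14, 0.0, 1.343]
wrist_force: [0.3, -0.5, -0.4]
finger_gap: 0.5
```

```bash
python3 - <<'E'
from cell import manip, vision
import cv2
for n in("wrist","top"):
  p,d=vision.camera(n);b=cv2.cvtColor(p,cv2.COLOR_RGB2BGR)
  cv2.imwrite(f"pics/{n}6.png",b)
  if n=="top": cv2.imwrite("pics/top6c.png",cv2.resize(b[135:250,140:285],None,fx=5,fy=5,interpolation=cv2.INTER_CUBIC)); print(d[204,226])
s=manip.read_state();print(s['clock'],s['eef_pos'],s['wrist_force'])
E
```

```text
961.0865
15.1 [515.93048125   5.69991594 254.67721339] [ 0.50585587 -0.14686869  0.15231511]
```

View pics/top6c.png

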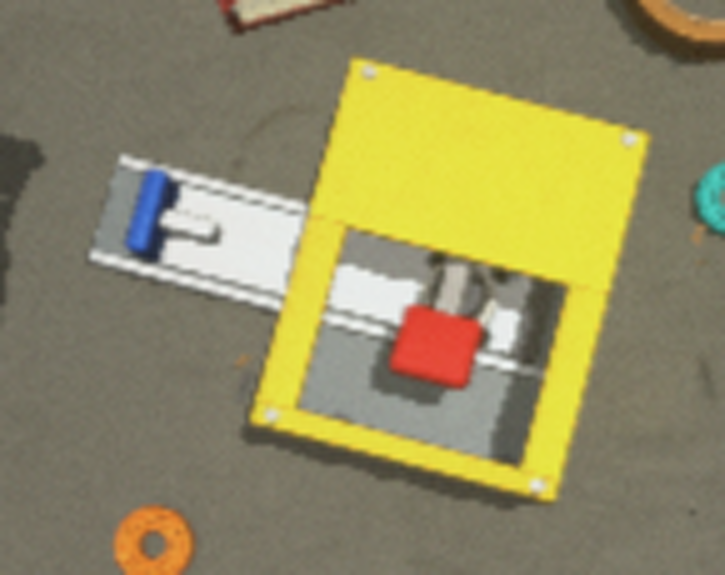

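View pics/top6.png

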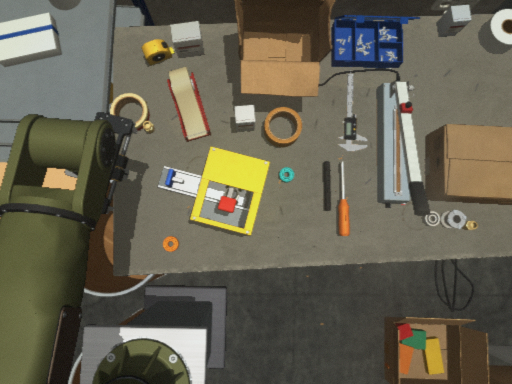

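The paddle is back up at (437,345), with depth 961 mm against 960 before. The plate hasn't moved since the push, the bearing is in place, and nothing else has moved. I'm handing in.

```bash
python3 -c "
from cell import workorder
print(workorder.sign_off())"
```

```text
the job is handed in; nothing more can be done
None
```

I stamped the bearing and handed the job in at about 15 s; sign-off reports no verdict.

- **Sled:** I pushed it by the blue plate with shut fingers. It slid at about 3 N until the end stop gave a firm 37 N. The plate face then worked out at about 173 mm, against 172 mm nominal, which is within the camera calibration's 2 mm.
- **Lever:** I pressed the paddle down through the window until its stop took the load, at about 22 N. I held it about 2.1 s, then let it rise and came clear.
- **Last checks:** The top view and its depth reading show the paddle back up (961 mm, 960 mm at the start). The sled is still home, the bearing is under the ram and the bystanders are unmoved. The wrist force is about zero.
- **Guard:** I saw no sign of contact. The fingers kept about 30 mm from the window's edges.

No check failed. The one disagreement was in locating the press: the scene and top cameras differed by about 3 mm in position and 0.013 rad in yaw. One guard corner in the scene view was hidden by the arm, which probably explains it. The wrist view over the window agreed with the position I used to about 3 mm.

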